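Pin the reed-plate slide in the tuning jig's yoke

TASK

Push the tuning jig's slide fully home so that its eye lies between the two ears of the yoke, then take the clevis pin from the white ceramic rest and pass it down through upper ear, eye and lower ear until its collar sits flat on the upper ear, and let go of it. Feel for the holes gently, never force the pin (keep well below 40 N on it), and leave the other things on the desk where they are.

Things in the scene. Friction and masses are not known exactly. Their poses are not given: they have to be found in the camera images.
- jig: Fixed tuning jig: green base plate 270 x 130 x 12 mm. Origin: centre of its underside; x runs along the jig towards the yoke, y across. On it a dark steel bed (250 x 60 mm, top at z = 24 mm) with yoke and slide is clamped in slots, shifted from the base's centre by up to 5 mm either way along jig x and 9 mm along y: a shift not measured, to be found by feel or sight. It stays put.
- yoke_nominal (a point): Point fixed to the jig's BASE at jig (75, 0, 68) mm, level with the upper ear's top: the ears' hole line passes here but for the bed's unknown shift in x and y. Yoke: two level steel ears 44 (x) x 50 (y) x 10 mm, each with a vertical 14 mm hole at its centre; upper ear z = 58 to 68 mm, lower z = 34 to 44 mm; web behind them, 22 to 34 mm from the hole line.
- slide (a joint): Aluminium slide carrying a brass reed plate, with a flat tab (z = 46 to 56 mm, 14 mm eye) at its +x end. In m, grows along jig +x into the yoke: 0 fully out, 0.055 eye exactly in line with the ears' holes, 0.0565 end stop (fully home). About 3 N friction; stays where left. The pin's tapered nose, pressed gently, can draw the eye the last 1.5 mm into line.
- handle_nominal (a point): Point fixed to the jig's BASE at jig (-93, 0, 67) mm. The slide's handle, an upright dark wood block 14 (x) x 30 (y) mm, z = 56 to 92 mm, at the slide's rear, has its centre at this x plus the joint value, plus the bed's unknown shift in x and y. Reed plate in front of it, 2 mm off: top at z = 59 mm.
- pin: Steel clevis pin, upright in the rest's hole. Origin: centre of its collar's underside. Collar 24 mm across, z = 0 to 4 mm; square copper-coloured head 16 x 16 mm, sides along pin x and y, z = 4 to 32 mm, to grip by; shank 12 mm diameter, 39 mm down to the flat 10 mm nose, the last 3 mm tapered. Seated, its origin is 68 mm above the desk. 60 to 130 g.
- rest: White ceramic plate rest, fixed. Origin: underside, below its hole (16 mm across). Top face 60 x 60 mm at z = 50 mm, on which the pin's collar lies; a lower part, 44 mm high with two ridges, reaches to x = 60 mm.
- reed_plate: Loose brass reed plate 30 x 105 x 4 mm, bystander. Origin: centre of underside.
- cover: Loose chrome cover 30 x 118 x 14 mm, bystander. Origin: centre of underside.
- mallet: Loose hardwood mallet, head 38 x 80 x 38 mm, handle 170 mm long to -x, bystander. Origin: underside, at the head's rear face.
- jar: Closed jar, 60 mm across, 75 mm high, bystander. Origin: centre of underside. Not tracked: a fixed walnut case, 180 x 260 mm with its lid upright to 225 mm, at the desk's far left (x 0.75 to 0.79, y 0.46 to 0.52 m, centre); clear of the work.
- brush: Brush lying along its x, bystander.

How it is judged:
By the outcome, as a careful person would: the job done as asked, in the order asked, and still so for the second after the job is handed in, with the robot touching nothing.
It also fails if it takes over 67 s, if anything falls off the work surface, if the arm or the gripper's body presses on something with over 40 N, if the wrist force passes 120 N, or if a joint passes its speed limit or range.

ROBOT

A 7-joint arm with a two-finger parallel gripper is mounted at the origin on the work surface. World frame = base frame: x ahead of the robot, y to its left, z up, the work surface at z = 0. Lengths are in m, angles in rad, forces in N, time in s.
With the tool pointing down it reaches from about 0.425 to 0.8 m from the base axis. Payload 8.3 kg.
Tool frame: the origin (TCP) lies between the finger pads; the fingertips stand 14 mm ahead of it and the grasp point (between the pads) lies 5 mm behind it; z points along the fingers, y is the direction in which the jaws open and shut (so a half turn about z gives the same grasp; the last joint's range is limited). The gripper opens to 85 mm and grips with 20 to 120 N. Pads are 22 mm wide; open, the fingers measure 114 mm over their backs; the gripper's body (76 mm by 85 mm) begins 54 mm behind the grasp point. The pads swing forward as they close: fully open they stand 13 mm farther back than shut.
Start: joints at [1.162, 0.383, 0.016, 1.37, -0.006, 1.388, -0.046], TCP at [0.212, -0.588, 0.245] pointing down, gripper open.
Joint ranges: [-2.95, 2.95], [-0.25, 2.06], [-1.52, 1.56], [0.18, 2.33], [-1.44, 4.58], [0.02, 2.06], [-3.01, 3.01]. Speed limits (rad/s): [2.39, 2.39, 3.01, 3.01, 3.14, 3.14, 3.14].

INTERFACE

Orientations are given as a unit quaternion [w, x, y, z].
In Python, from workcell import ctrl, eyes, workorder gives the robot as it stands. The module is installed in compiled form; this text tells all that it offers.
- The arm moves only by the tool apply_moves, never from a script. Its arguments are lists of equal length, an entry for each row: "fingers": the closure, from 0 (fully open) to 1 (shut); "translation": the shift along the tool's x, y, z in cm, a list of three; "rot": the turn, a rotation vector about the tool's x, y, z in degrees, a list of three. In form: {"fingers": [fingers, ...], "translation": [[tx, ty, tz], ...], "rot": [[ax, ay, az], ...]}. A call has 1 to 20 rows; each row shifts and turns the pose as measured when the row begins, along the tool's axes as they then stand; what a row does not reach is not made up. A row lasts 1/12 s, in which the tool goes at most 41.7 mm and 7.16 degrees, less where a joint would pass 70% of its speed; a pose out of reach is approached as far as the arm can. A call with a gripper value outside its range is refused whole. The fingers move at their own pace and stop on an object; "grip_force" is the grip in N (left out, the last holds). Time passes only in rows, so rows that do not move let the fingers close. It gives the time, the measured TCP pose, the force and the opening at its end, in the units of the state.
- ctrl.get_state(): the state, without advancing time (a new reading comes with each control period).
- eyes.grab_frame(name): name is "scene" or "top" or "wrist"; returns (picture, depth): 480x640x3 uint8, red, green, blue; 480x640 float32, m along the optical axis (not along the pixel's ray), 0 where there is no reading.
- eyes.camera_params(name): a dict with "fx", "fy", "cx", "cy" (pixels), "xyz" and "attitude" of the camera in the world; the wrist camera has in their place "hand_eye" (4x4, takes a point from camera to tool coordinates, whose origin is the TCP and whose axes are the flange's). Camera axes: x right, y down, z forward; pixel columns grow to the right and rows downward; lengths in m; the calibration is good to about 2 mm. The wrist camera is an equidistant fisheye: a pixel r from the principal point sees the ray r / f radians off the axis. A picture is of the moment at which its call begins: read the wrist's pose just before it. camera_params takes no time and is no camera call.
- workorder.close_job(): hands the job in, once; it reports no verdict.
The state is a dict: "time": time; "qpos": joint angles; "qd": joint speeds; "joint_efforts": joint torques, N m; "tcp_pos": TCP position; "tool_rot": TCP orientation; "contact_force": force on the tool from outside, world axes, zero at the start; "wrist_torque": the same for the moment, N m; "finger_gap": finger opening in m.
Only numpy, scipy, OpenCV 4.12 (cv2) and the standard library are available. Lean on these libraries where they do the work, as an engineer would, in place of code of your own. Each camera call takes 0.05 s, during which the arm holds its last target.

## Working session

There is one attempt and no reset: what is moved stays moved. The work goes in short steps, Python scripts to look and compute and a tool call to move; the robot and the scene stay as the last step left them, time stands still between calls to the robot, and variables do not carry over. Pictures are saved under pics/ and viewed, and the job is handed in when it is done.

Besides the shell and the picture viewer there is one more tool, called in YAML: its name, and indented under it one key for each argument. apply_moves: Moves the arm, as the interface text tells. Its arguments: {"type":"object","properties":{"fingers":{"type":"array"},"translation":{"type":"array"},"rot":{"type":"array"},"grip_force":{"type":"number"}},"required":["fingers","translation","rot"]}

```bash
mkdir -p pics
cat > h.py <<'E'
import numpy as np, cv2
from workcell import ctrl, eyes, workorder
from scipy.spatial.transform import Rotation as R
def grab(name,fn):
    s=ctrl.get_state(); p,d=eyes.grab_frame(name); cv2.imwrite('pics/'+fn+'.png',p[:,:,::-1]); np.savez('pics/'+fn+'.npz',p=p,d=d,tcp=s['tcp_pos'],q=s['tool_rot'])
    return p,d
E
python3 - <<'E'
from h import *
print(ctrl.get_state())
for n in ('scene','top','wrist'):
    print(n,eyes.camera_params(n)); grab(n,n+'0')
E
```

```text
{'time': 0.0, 'qpos': array([ 1.16208145,  0.3842281 ,  0.0164064 ,  1.37115904, -0.00632679,
        1.38819462, -0.04649924]), 'qd': array([ 1.76200261e-05,  7.10169539e-04,  3.13634647e-04,  2.44495077e-04,
        5.36011017e-04, -4.46865680e-04,  3.13388538e-04]), 'joint_efforts': array([-1.92421348e-04, -6.27596998e+01,  8.44234843e-01, -3.71818864e+01,
        1.65358151e-02,  1.44543807e-02,  2.29181495e-05]), 'tcp_pos': array([ 0.21171595, -0.58754353,  0.24428314]), 'tool_rot': array([-9.53752411e-04,  9.85085712e-01,  1.72061613e-01, -1.76956480e-04]), 'contact_force': array([-0.7310643 ,  1.56543945, -0.7016302 ]), 'wrist_torque': array([ 0.01437392, -0.01290338, -0.01578537]), 'finger_gap': 0.08551688821892711}
scene {'fx': 618.895095719229, 'fy': 618.895095719229, 'cx': 317.82202253475657, 'cy': 245.75605705199104, 'xyz': array([1.81613946, 0.4867376 , 0.89931417]), 'attitude': array([-0.26775658,  0.50880205,  0.71401853, -0.39950523])}
top {'fx': 490.6610538647229, 'fy': 490.6610538647229, 'cx': 316.50248556945576, 'cy': 236.85455455045135, 'xyz': array([ 0.42733501, -0.00274349,  1.5365867 ]), 'attitude': array([-0.036652  ,  0.71644537, -0.69592664,  0.03238474])}
wrist {'fx': 371.64829954431775, 'fy': 371.64829954431775, 'cx': 317.4218814991108, 'cy': 242.6120990197775, 'hand_eye': array([[-9.84681748e-04, -9.56562984e-01, -2.91524077e-01,
         7.51378567e-02],
       [ 9.99999397e-01, -1.08369771e-03,  1.78180701e-04,
        -4.60875745e-04],
       [-4.86365039e-04, -2.91523726e-01,  9.56563474e-01,
        -1.28234506e-01],
       [ 0.00000000e+00,  0.00000000e+00,  0.00000000e+00,
         1.00000000e+00]])}
```

View pics/top0.png

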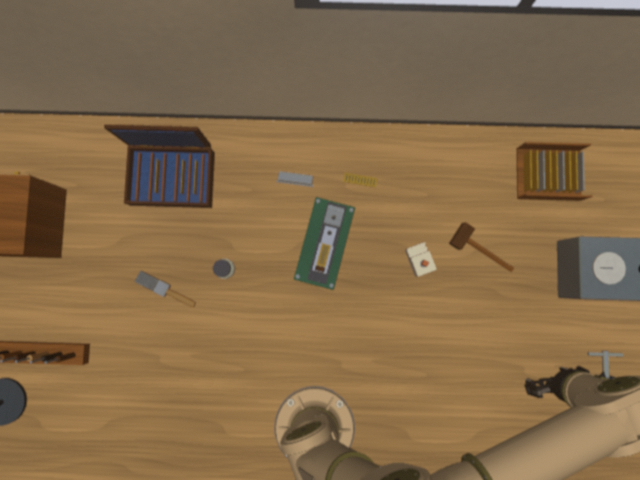

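View pics/scene0.png

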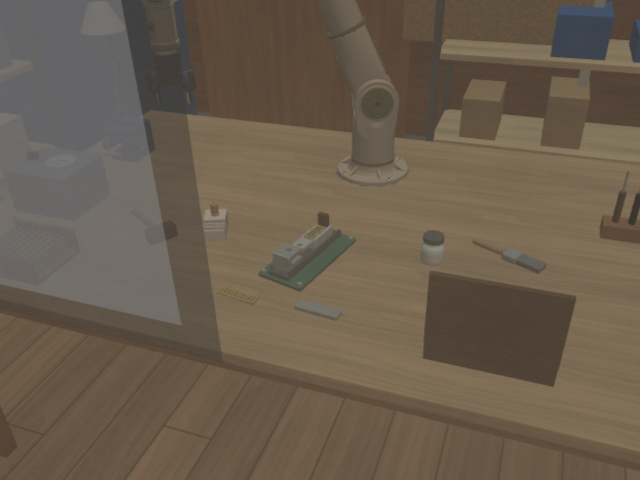

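View pics/wrist0.png

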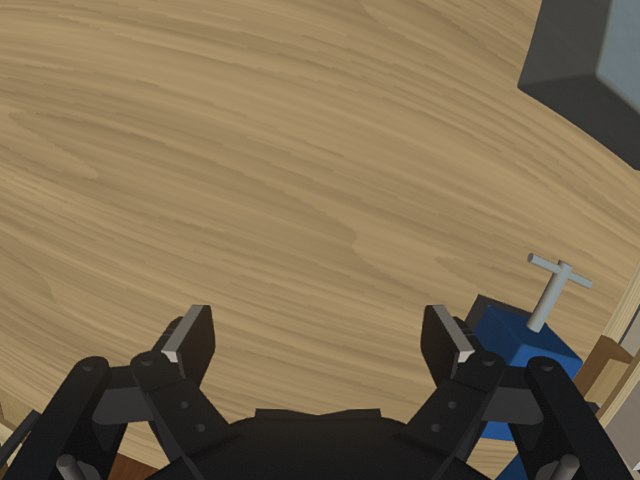

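The top view shows the green jig at about (325,243), with the yoke at its upper end (333,215) and the handle end at (320,270). The white rest is at (421,260) with the copper pin head at (425,264). The mallet is to its right at (462,236) and the jar at (223,268). The wrist camera sees only bare desk.

```bash
cat >> h.py <<'E'
def quat(q): return R.from_quat([q[1],q[2],q[3],q[0]])
def ray(name,uv):
    c=eyes.camera_params(name); uv=np.atleast_2d(uv).astype(float)
    d=np.c_[(uv[:,0]-c['cx'])/c['fx'],(uv[:,1]-c['cy'])/c['fy'],np.ones(len(uv))]
    return c['xyz'],quat(c['attitude']).apply(d)
def onplane(name,uv,z):
    o,d=ray(name,uv); return o+d*((z-o[2])/d[:,2])[:,None]
def wray(tcp,q,uv):
    c=eyes.camera_params('wrist'); uv=np.atleast_2d(uv).astype(float)
    v=np.c_[(uv[:,0]-c['cx']),(uv[:,1]-c['cy'])]/c['fx']; th=np.linalg.norm(v,axis=1)
    d=np.c_[v/np.maximum(th,1e-9)[:,None]*np.sin(th)[:,None],np.cos(th)]
    H=np.array(c['hand_eye']); r=quat(q)
    return r.apply(H[:3,3])+tcp, r.apply(d@H[:3,:3].T)
def wplane(tcp,q,uv,z):
    o,d=wray(tcp,q,uv); return o+d*((z-o[2])/d[:,2])[:,None]
def wproj(tcp,q,P):
    c=eyes.camera_params('wrist');H=np.array(c['hand_eye']); r=quat(q)
    P=np.atleast_2d(P); t=r.inv().apply(P-tcp); k=(t-H[:3,3])@H[:3,:3]
    rho=np.linalg.norm(k[:,:2],axis=1); th=np.arctan2(rho,k[:,2])
    return np.c_[k[:,0]/rho*th*c['fx']+c['cx'],k[:,1]/rho*th*c['fx']+c['cy']]
E
python3 - <<'E'
from h import *
p=np.load('pics/top0.npz')['p']; 
hsv=cv2.cvtColor(p,cv2.COLOR_RGB2HSV)
m=cv2.inRange(hsv,(50,60,20),(90,255,200)); m[:180]=0;m[310:]=0;m[:,:270]=0;m[:,380:]=0
pts=cv2.findNonZero(m); r=cv2.minAreaRect(pts); b=cv2.boxPoints(r); print(r)
w=onplane('top',b,0.012); print(w, w.mean(0)); 
for i in range(4): print(np.linalg.norm(w[i]-w[i-1]), np.degrees(np.arctan2(*(w[i]-w[i-1])[[1,0]])))
c=p[230:290,395:520]
cv2.imwrite('pics/crop1.png',cv2.resize(np.hstack([p[190:295,285:365],p[200:305,395:475]]),None,fx=5,fy=5,interpolation=cv2.INTER_CUBIC)[:,:,::-1])
for uv,z in (((425,264),.08),((421,260),.05)): print(onplane('top',uv,z))
E
```

```text
((324.0492248535156, 243.01296997070312), (39.59915542602539, 83.5755844116211), 14.743562698364258)
[[ 0.445398    0.07371362  0.012     ]
 [ 0.70067203  0.01533589  0.012     ]
 [ 0.67206498 -0.10578532  0.012     ]
 [ 0.41784273 -0.04563267  0.012     ]] [ 0.55899443 -0.01559212  0.012     ]
0.12248604274168962 76.99908764112304
0.26186407385130595 -12.881268331656491
0.12445365020392042 -103.28889607035575
0.2612418236863477 166.68782246728372
[[ 0.49837915 -0.31564809  0.08      ]]
[[ 0.51159478 -0.30990718  0.05      ]]
```

View pics/crop1.png

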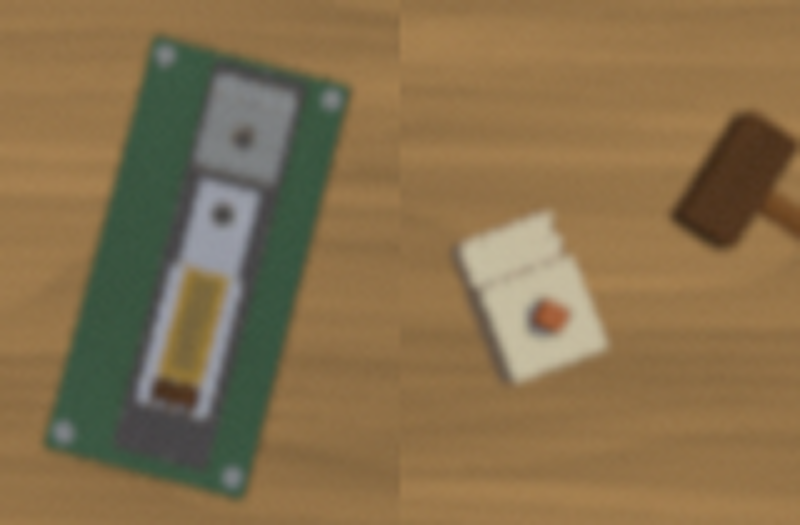

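The enlarged view shows the yoke hole at about (333.6,217.4) in the full picture. The eye is at (329.4,232.6), the handle at (320,268) and the pin head at (424.6,263). The rest's lower part points up and to the left. I'll fly to the rest first for a close look.

apply_moves:
  fingers: [0,0,0,0,0,0,0,0,0,0]
  translation:
    - [3.5,-2.0,0]
    - [3.5,-2.0,0]
    - [3.5,-2.0,0]
    - [3.5,-2.0,0]
    - [3.5,-2.0,0]
    - [3.5,-2.0,0]
    - [3.5,-2.0,0]
    - [3.5,-2.0,0]
    - [0,0,0]
    - [0,0,0]
  rot:
    - [0,0,0]
    - [0,0,0]
    - [0,0,0]
    - [0,0,0]
    - [0,0,0]
    - [0,0,0]
    - [0,0,0]
    - [0,0,0]
    - [0,0,0]
    - [0,0,0]

```text
time: 0.98
tcp_pos: [0.4253, -0.3323, 0.2392]
tool_rot: [-0.003, 0.986, 0.169, -0.003]
contact_force: [-1.5, -0.8, -0.6]
finger_gap: 0.0857
```

Run:
```python
from h import *
s=ctrl.get_state(); print(s['time'],s['tcp_pos'],s['tool_rot'],s['contact_force']); grab('wrist','w1')
for n,uv,z in (('yoke',(333.6,217.4),.068),('eye',(329.4,232.6),.056),('handle',(320.2,268.4),.092)): print(n,onplane('top',uv,z))
```

```text
0.9833 [ 0.42532708 -0.33225939  0.23918305] [-0.00322156  0.9856223   0.16890396 -0.00312269] [-1.52742226 -0.83765297 -0.62129302]
yoke [[ 0.63156139 -0.04162367  0.068     ]]
eye [[ 0.58635793 -0.03040849  0.056     ]]
handle [[ 0.47591515 -0.00553193  0.092     ]]
```

View pics/w1.png

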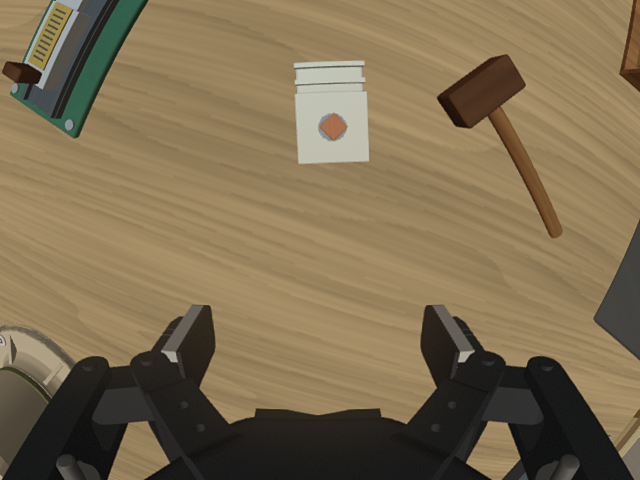

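The wrist view shows the rest at about (332,115), nearly square with the tool, and the copper head at (333,127) turned by roughly 40°. The jig's handle end is at the upper left.

```bash
cat >> h.py <<'E'
def pinfind(fn,ztop,box=None):
    f=np.load('pics/'+fn+'.npz'); p=f['p']
    hsv=cv2.cvtColor(p,cv2.COLOR_RGB2HSV)
    m=cv2.inRange(hsv,(3,90,110),(14,255,255))
    if box: 
        k=np.zeros_like(m); k[box[1]:box[3],box[0]:box[2]]=1; m=m*k
    n,l,st,ce=cv2.connectedComponentsWithStats(m); i=1+np.argmax(st[1:,4]); print(st[i],ce[i])
    cs,_=cv2.findContours((l==i).astype(np.uint8),cv2.RETR_EXTERNAL,cv2.CHAIN_APPROX_NONE)
    uv=cs[0][:,0].astype(float); w=wplane(f['tcp'],f['q'],uv,ztop)
    r=cv2.minAreaRect(w[:,:2].astype(np.float32)); print(r); return r
E
python3 - <<'E'
from h import *
pinfind('w1',.082,(290,90,380,160))
f=np.load('pics/w1.npz'); p=f['p']
cv2.imwrite('pics/c2.png',cv2.resize(p[90:170,280:385],None,fx=7,fy=7,interpolation=cv2.INTER_CUBIC)[:,:,::-1])
E
```

```text
[320 113  27  27 403] [332.91066998 126.25806452]
((0.5036885738372803, -0.315533846616745), (0.01512651052325964, 0.015117856673896313), 64.31481170654297)
```

View pics/c2.png

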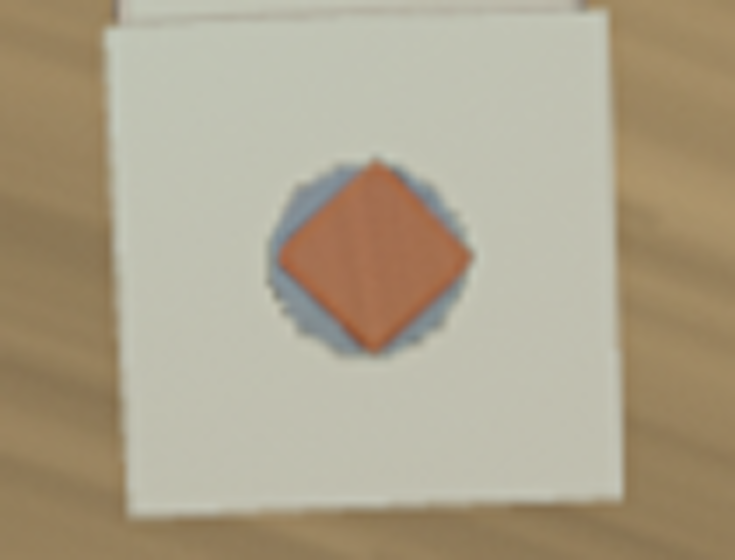

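The pin head is at about (0.504,-0.3155) with yaw -25.7° (mod 90). Next I'll go to the jig, above and behind the handle, with the fingers closed.

apply_moves:
  fingers: [0.5,1,1,1,1,1,1,1,1,1,1,1,1,1,1,1]
  translation:
    - [0,0,0]
    - [0,0,0]
    - [0,0,0]
    - [0,0,0]
    - [0,0,0]
    - [-0.8,-3.65,0.4]
    - [-0.8,-3.65,0.4]
    - [-0.8,-3.65,0.4]
    - [-0.8,-3.65,0.4]
    - [-0.8,-3.65,0.4]
    - [-0.8,-3.65,0.4]
    - [-0.8,-3.65,0.4]
    - [-0.8,-3.65,0.4]
    - [-0.8,-3.65,0.4]
    - [0,0,0]
    - [0,0,0]
  rot:
    - [0,0,6.5]
    - [0,0,6.5]
    - [0,0,6.5]
    - [0,0,6.5]
    - [0,0,6.5]
    - [0,0,0]
    - [0,0,0]
    - [0,0,0]
    - [0,0,0]
    - [0,0,0]
    - [0,0,0]
    - [0,0,0]
    - [0,0,0]
    - [0,0,0]
    - [0,0,0]
    - [0,0,0]

```text
time: 2.37
tcp_pos: [0.435, -0.0069, 0.2002]
tool_rot: [-0.0, 0.989, -0.15, -0.005]
contact_force: [1.1, -0.7, 0.2]
finger_gap: 0.0
```

Run:
```python
from h import *
s=ctrl.get_state(); print(s['time'],s['tcp_pos'],quat(s['tool_rot']).as_matrix(),s['contact_force'],s['qpos']); grab('wrist','w2')
```

```text
2.3667 [ 0.43499676 -0.0069356   0.20018919] [[ 0.9549116  -0.29670461 -0.01049832]
 [-0.29669872 -0.95496872  0.00215013]
 [-0.01066352  0.00106165 -0.99994258]] [ 1.05172294 -0.71039125  0.15801433] [ 0.35386802  0.03010167 -0.41385747  1.90101527  0.00992186  1.22338304
 -1.93535391]
```

View pics/w2.png

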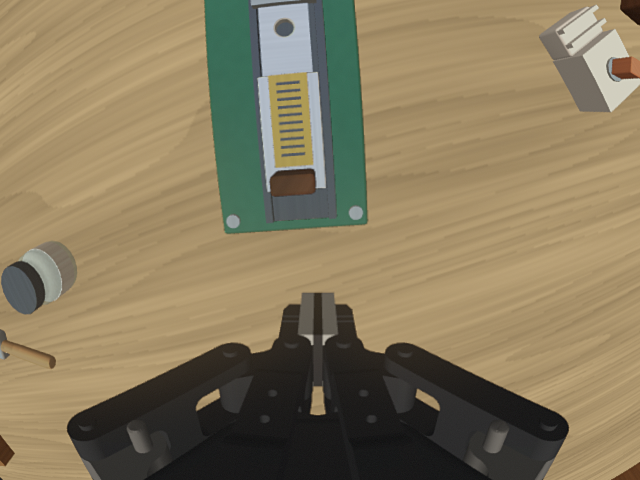

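The wrist view shows the jig from its rear edge at (224,234)-(367,222). The handle is at (293,183), the reed plate at (290,120) and the eye at (284,27). The closed fingers are at (318,300). The jar at the left is clear of the path.

Run:
```python
from h import *
f=np.load('pics/w2.npz'); t,q=f['tcp'],f['q']; p=f['p']
for n,uv,z in (('eye',(284,27),.056),('handle',(293,182),.092),('baseL',(224,234),.012),('baseR',(367,222),.012),('fingertip',(318,300),.19)): print(n,wplane(t,q,uv,z))
cv2.imwrite('pics/c3.png',cv2.resize(p[150:250,200:380],None,fx=4,fy=4,interpolation=cv2.INTER_CUBIC)[:,:,::-1])
```

```text
eye [[ 0.58823958 -0.02883334  0.056     ]]
handle [[ 0.48011381 -0.00392325  0.092     ]]
baseL [[0.44545874 0.07883751 0.012     ]]
baseR [[ 0.41770376 -0.04666494  0.012     ]]
fingertip [[ 0.44260213 -0.00870775  0.19      ]]
```

View pics/c3.png

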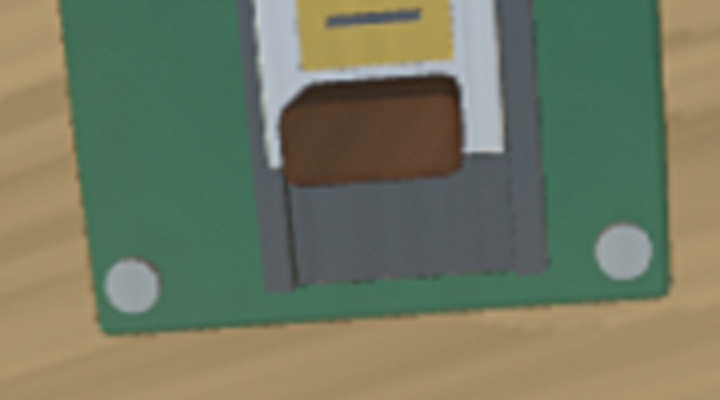

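apply_moves:
  fingers: [1,1,1,1,1,1]
  translation:
    - [0,0,0]
    - [0.1,-0.4,3.0]
    - [0.1,-0.4,3.0]
    - [0.1,-0.4,3.0]
    - [0,0,3.0]
    - [0,0,0]
  rot:
    - [0,0.6,-4.3]
    - [0,0,0]
    - [0,0,0]
    - [0,0,0]
    - [0,0,0]
    - [0,0,0]

```text
time: 2.92
tcp_pos: [0.4445, -0.0078, 0.0792]
tool_rot: [0.001, 0.993, -0.12, 0.004]
contact_force: [-1.4, -0.3, 0.8]
finger_gap: 0.0001
```

Run:
```python
from h import *
s=ctrl.get_state(); print(s['time'],s['tcp_pos'],quat(s['tool_rot']).as_matrix(),s['contact_force'],s['qpos']); grab('wrist','w3')
```

```text
2.9167 [ 0.44448033 -0.0077969   0.07916116] [[ 0.97103798 -0.23877724  0.00840649]
 [-0.23875894 -0.97107382 -0.00313103]
 [ 0.00891094  0.00103323 -0.99995976]] [-1.38989683 -0.33278817  0.81578569] [ 0.328688    0.18387165 -0.41780424  2.0411489   0.09772018  0.92623259
 -1.95296101]
```

View pics/w3.png

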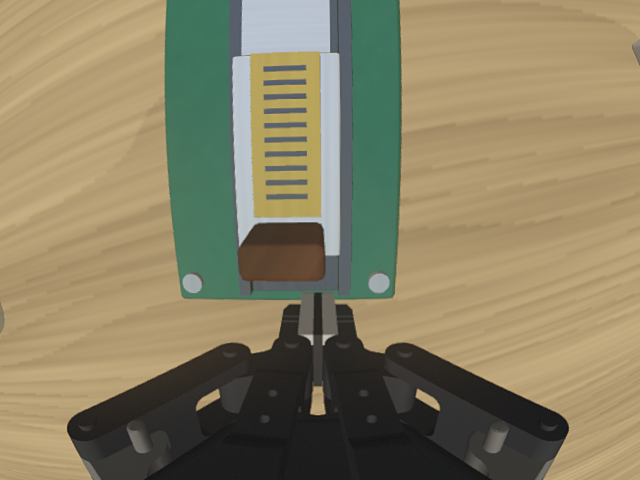

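The handle centre is at (281,252) and the fingers are at column 318, so the fingers need to go about 12 mm left. Then I can push.

apply_moves:
  fingers: [1,1,1,1,1,1,1]
  translation:
    - [0,-1.2,0]
    - [0,0,0]
    - [0.8,0,0]
    - [0.8,0,0]
    - [0.8,0,0]
    - [0.8,0,0]
    - [0,0,0]
  rot:
    - [0,-0.5,-0.9]
    - [0,0,0]
    - [0,0,0]
    - [0,0,0]
    - [0,0,0]
    - [0,0,0]
    - [0,0,0]

```text
time: 3.55
tcp_pos: [0.4858, -0.0058, 0.0886]
tool_rot: [0.001, 0.993, -0.114, 0.003]
contact_force: [-0.9, 0.1, 0.2]
finger_gap: -0.0002
```

Run:
```python
from h import *
s=ctrl.get_state(); print(s['time'],s['tcp_pos'],quat(s['tool_rot']).as_matrix(),s['contact_force']); grab('wrist','w4')
```

```text
3.55 [ 0.48578335 -0.00584208  0.08860062] [[ 9.73918453e-01 -2.26816769e-01  6.08280743e-03]
 [-2.26806337e-01 -9.73937013e-01 -2.36241381e-03]
 [ 6.46010637e-03  9.21179135e-04 -9.99978709e-01]] [-0.91301756  0.10949905  0.24262595]
```

View pics/w4.png

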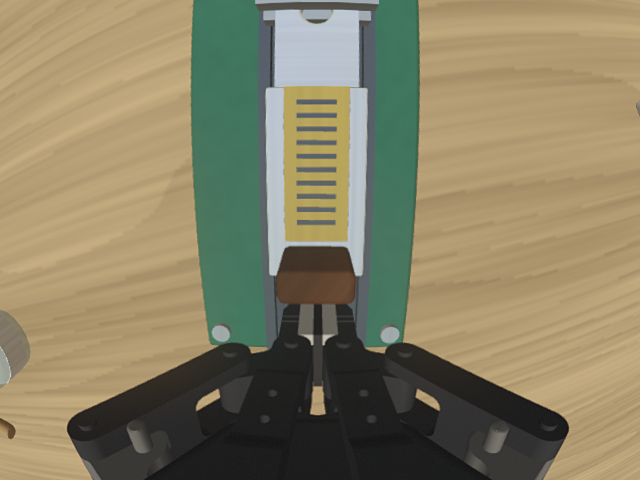

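The fingers are centred on the handle, and the eye, at (317,15), is half under the upper ear. The tool has risen 9 mm. I'll keep pushing and bring the height back down.

apply_moves:
  fingers: [1,1,1,1,1]
  translation:
    - [0.5,0,0.4]
    - [0.5,0,0.3]
    - [0.5,0,0]
    - [0.4,0,0]
    - [0,0,0]
  rot:
    - [0,0,0]
    - [0,0,0]
    - [0,0,0]
    - [0,0,0]
    - [0,0,0]

```text
time: 4.02
tcp_pos: [0.5061, -0.0103, 0.0816]
tool_rot: [0.001, 0.993, -0.114, 0.004]
contact_force: [-1.6, 0.5, -0.7]
finger_gap: 0.0002
```

apply_moves:
  fingers: [1,1,1]
  translation:
    - [0.3,0,0]
    - [0.2,0,0]
    - [0.2,0,0]
  rot:
    - [0,0,0]
    - [0,0,0]
    - [0,0,0]

```text
time: 4.27
tcp_pos: [0.5079, -0.0107, 0.0808]
tool_rot: [0.001, 0.994, -0.113, -0.003]
contact_force: [-12.3, 1.6, 8.9]
finger_gap: -0.0
```

apply_moves:
  fingers: [1,1]
  translation:
    - [0.2,0,0]
    - [0.1,0,0]
  rot:
    - [0,0,0]
    - [0,0,0]

```text
time: 4.43
tcp_pos: [0.5077, -0.0107, 0.0805]
tool_rot: [0.002, 0.994, -0.113, -0.006]
contact_force: [-5.3, 1.2, 3.5]
finger_gap: 0.0001
```

Run:
```python
from h import *
s=ctrl.get_state(); print(s['time'],s['tcp_pos'],quat(s['tool_rot']).as_matrix(),s['contact_force']); grab('wrist','w5')
```

```text
4.4333 [ 0.50773875 -0.01069074  0.08050211] [[ 0.97443679 -0.22432712 -0.01225928]
 [-0.22436996 -0.97450151 -0.00222121]
 [-0.0114484   0.00491504 -0.99992239]] [-5.32641332  1.21736315  3.51219443]
```

View pics/w5.png

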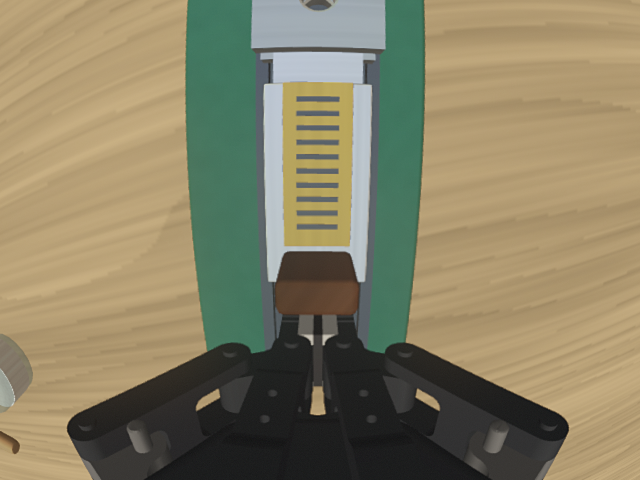

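apply_moves:
  fingers: [1,1]
  translation:
    - [0.4,0,0]
    - [0.4,0,0]
  rot:
    - [0,0,0]
    - [0,0,0]

```text
time: 4.65
tcp_pos: [0.508, -0.0107, 0.0798]
tool_rot: [0.003, 0.994, -0.112, -0.014]
contact_force: [-23.2, 2.6, 18.1]
finger_gap: -0.0001
```

The slide is on its end stop: 23 N gave no further motion. I'll back off, rise and look at the yoke.

apply_moves:
  fingers: [1,1,1,1,1,1,1,1,1]
  translation:
    - [-1.0,0,0]
    - [-0.5,0,-1.0]
    - [0,0,-4.0]
    - [0,0,-4.0]
    - [0,0,-4.0]
    - [0,0,-4.0]
    - [2.0,0,0]
    - [2.0,0,0]
    - [0,0,0]
  rot:
    - [0,0,0]
    - [0,0,0]
    - [0,0,0]
    - [0,0,0]
    - [0,0,0]
    - [0,0,0]
    - [0,0,0]
    - [0,0,0]
    - [0,0,0]

```text
time: 5.4
tcp_pos: [0.5402, -0.0166, 0.2661]
tool_rot: [0.003, 0.994, -0.111, -0.007]
contact_force: [-0.8, 0.7, -0.4]
finger_gap: 0.0001
```

Run:
```python
from h import *
s=ctrl.get_state(); print(s['time'],s['tcp_pos'],quat(s['tool_rot']).as_matrix(),s['contact_force']); grab('wrist','w6')
```

```text
5.4 [ 0.54016351 -0.01655013  0.26611222] [[ 0.9750724  -0.22140553 -0.01460856]
 [-0.2214862  -0.97515473 -0.00413627]
 [-0.01332982  0.00726875 -0.99988473]] [-0.82424149  0.68153537 -0.42863587]
```

View pics/w6.png

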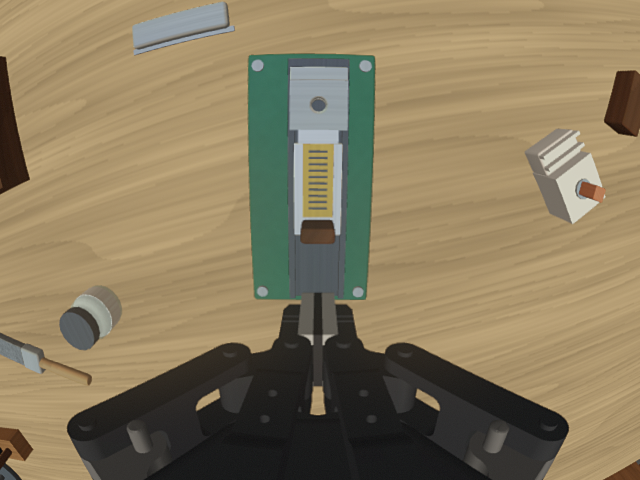

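The slide is home and the upper ear's hole is at (318,103). I'll measure the hole and the slide, and compare with both other cameras.

Run:
```python
from h import *
f=np.load('pics/w6.npz'); p=f['p'];t,q=f['tcp'],f['q']
cv2.imwrite('pics/c6.png',cv2.resize(p[60:140,270:370],None,fx=7,fy=7,interpolation=cv2.INTER_CUBIC)[:,:,::-1])
g=cv2.cvtColor(p,cv2.COLOR_RGB2GRAY); sub=g[88:118,302:334]; print(np.array2string(sub[::2,::2]))
print('hole',wplane(t,q,(318,103.5),.068))
pt,_=grab('top','top6')
cv2.imwrite('pics/ct6.png',cv2.resize(pt[190:295,285:365],None,fx=7,fy=7,interpolation=cv2.INTER_CUBIC)[:,:,::-1][:600])
```

```text
[[160 161 161 161 160 161 161 161 161 161 161 161 160 161 160 161]
 [159 159 158 158 158 159 159 159 159 158 158 159 158 159 159 159]
 [159 160 160 160 159 159 160 159 159 160 160 159 160 160 160 160]
 [158 157 158 157 157 158 159 159 160 159 159 160 159 159 159 159]
 [154 156 155 155 155 156 152 138 131 138 151 156 155 154 155 155]
 [157 156 156 156 156 139 102 105 134 123 103 141 157 155 155 156]
 [158 159 159 159 150 113 103  84  82  85 106 118 152 160 160 159]
 [156 157 157 158 126 102  84  87  87  88  87 104 139 159 157 158]
 [155 155 156 157 124  85  88  88  86  87  89  88 121 155 156 156]
 [155 154 155 155 137  88  87  88  87  88  90  86 141 154 155 155]
 [157 158 157 158 151 135  82  88  87  87  84 120 156 157 156 156]
 [157 157 157 157 155 151 132  90  86  89 123 167 157 157 158 157]
 [156 157 157 156 157 155 153 158 159 167 162 156 155 155 156 155]
 [159 159 158 158 158 159 158 157 156 157 157 157 157 157 157 157]
 [159 160 160 159 159 160 159 159 160 160 160 160 160 160 160 160]]
hole [[ 0.63523842 -0.03940957  0.068     ]]
```

View pics/c6.png

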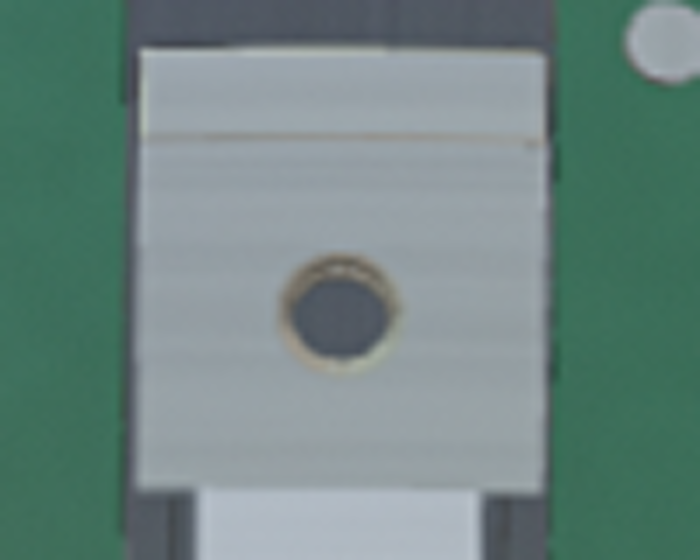

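View pics/ct6.png

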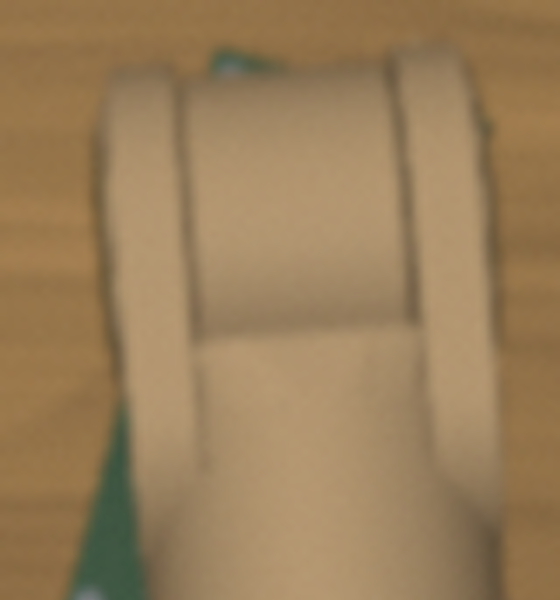

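The upper ear's hole is at about (318.1,104.2), which gives (0.635,-0.039), and the eye shows inside it. The contact against the handle agrees along jig x: 0.634. The arm blocks the top view. Next is the pin.

apply_moves:
  fingers: [1,1,0,0,0,0,0,0,0,0,0,0]
  translation:
    - [0,0,0]
    - [0,0,0]
    - [0.3,3.55,0.8]
    - [0.3,3.55,0.8]
    - [0.3,3.55,0.8]
    - [0.3,3.55,0.8]
    - [0.3,3.55,0.8]
    - [0.3,3.55,0.8]
    - [0.3,3.55,0.8]
    - [0.3,3.55,0.8]
    - [0,0,0]
    - [0,0,0]
  rot:
    - [0.4,0.8,6.5]
    - [0,0,6.4]
    - [0,0,0]
    - [0,0,0]
    - [0,0,0]
    - [0,0,0]
    - [0,0,0]
    - [0,0,0]
    - [0,0,0]
    - [0,0,0]
    - [0,0,0]
    - [0,0,0]

```text
time: 6.5
tcp_pos: [0.4218, -0.2838, 0.1961]
tool_rot: [-0.002, 0.975, -0.224, -0.002]
contact_force: [0.9, 0.6, 0.8]
finger_gap: 0.0857
```

```bash
cat >> h.py <<'E'
def st():
    s=ctrl.get_state(); r=quat(s['tool_rot']); M=r.as_matrix()
    print('t %.2f'%s['time'],'tcp',s['tcp_pos'].round(4),'yaw %.2f'%np.degrees(np.arctan2(M[1,0],M[0,0])),'zaxis',M[:,2].round(4),'F',s['contact_force'].round(1),'gap %.4f'%s['finger_gap'])
    # levelling rotvec in tool degrees
    a=np.cross(M[:,2],[0,0,-1]); print('level rot',np.degrees(M.T@a).round(2)); return s,M
E
python3 - <<'E'
from h import *
s,M=st(); grab('wrist','w7'); pinfind('w7',.082); print(s['qpos'])
E
```

```text
t 6.50 tcp [ 0.4218 -0.2838  0.1961] yaw -25.90 zaxis [-0.0039  0.0049 -1.    ] F [0.9 0.6 0.8] gap 0.0857
level rot [-0.15  0.32  0.  ]
[296 101  25  24 566] [308.38339223 112.3180212 ]
((0.5032963156700134, -0.3155534267425537), (0.015385039150714874, 0.015044054947793484), 63.68288803100586)
[ 0.68162848  0.17605473 -0.16932944  1.74823229  0.02892961  1.22571011
 -1.51792693]
```

View pics/w7.png

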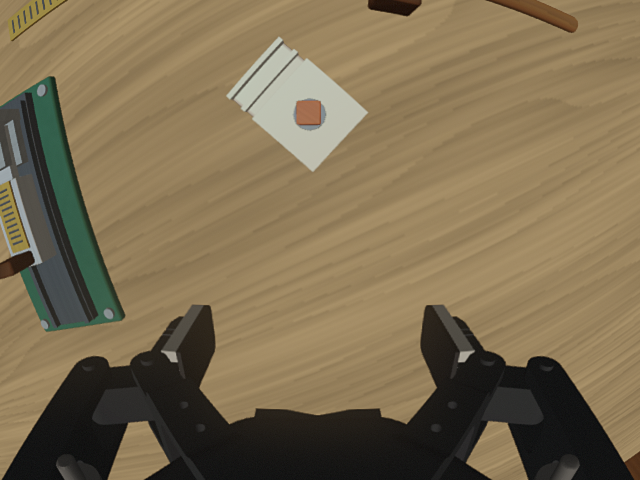

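The pin head is at (308,112), square to the tool (yaw -26.3°), and it measures (0.5033,-0.3155). I'll hover above it.

apply_moves:
  fingers: [0,0,0,0,0,0,0]
  translation:
    - [2.9,-0.2,0]
    - [2.9,-0.2,0]
    - [2.9,-0.3,0]
    - [0,0,3.0]
    - [0,0,3.0]
    - [0,0,0]
    - [0,0,0]
  rot:
    - [-0.1,0.3,0.4]
    - [0,0,0]
    - [0,0,0]
    - [0,0,0]
    - [0,0,0]
    - [0,0,0]
    - [0,0,0]

```text
time: 7.13
tcp_pos: [0.5098, -0.3087, 0.1374]
tool_rot: [-0.001, 0.975, -0.223, 0.002]
contact_force: [0.4, -0.3, 0.8]
finger_gap: 0.0849
```

Run:
```python
from h import *
s,M=st(); grab('wrist','w8')
r=pinfind('w8',.082); d=np.array([*r[0],.082])-s['tcp_pos']; print('tool delta',M.T@d)
d=np.array([.5033,-.3155,.072])-s['tcp_pos']; print('tool delta old est',M.T@d)
```

```text
t 7.13 tcp [ 0.5098 -0.3087  0.1374] yaw -25.82 zaxis [ 0.0051  0.0015 -1.    ] F [ 0.4 -0.3  0.8] gap 0.0849
level rot [-0.21 -0.23  0.  ]
[322 253  29  40 803] [335.5267746  278.33997509]
((0.5077492594718933, -0.31766006350517273), (0.015157893300056458, 0.02238062582910061), 64.36930084228516)
tool delta [0.00183396 0.00914605 0.05540044]
tool delta old est [-0.00315169  0.00917483  0.06538063]
```

View pics/w8.png

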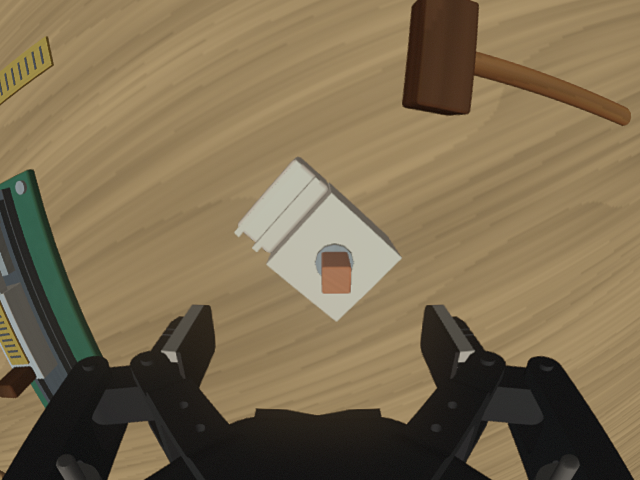

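The head's top face is at about (336,280), with the finger centre line at column 318.5. A 9 mm shift along tool y is needed.

apply_moves:
  fingers: [0,0,0,0]
  translation:
    - [-0.2,0.9,0]
    - [0,0,0]
    - [0,0,2.0]
    - [0,0,0]
  rot:
    - [-0.2,-0.2,0.4]
    - [0,0,0]
    - [0,0,0]
    - [0,0,0]

```text
time: 7.52
tcp_pos: [0.5049, -0.3169, 0.1238]
tool_rot: [0.001, 0.974, -0.227, 0.003]
contact_force: [-1.2, 1.1, -1.2]
finger_gap: 0.0857
```

Run:
```python
from h import *
s,M=st(); grab('wrist','w9')
d=np.array([.5037,-.3157,.072])-s['tcp_pos']; print('tool delta old est',M.T@d)
```

```text
t 7.52 tcp [ 0.5049 -0.3169  0.1238] yaw -26.21 zaxis [ 0.0061 -0.0044 -1.    ] F [-1.2  1.1 -1.2] gap 0.0857
level rot [ 0.07 -0.43  0.  ]
tool delta old est [-0.00200201 -0.00056647  0.05180809]
```

View pics/w9.png

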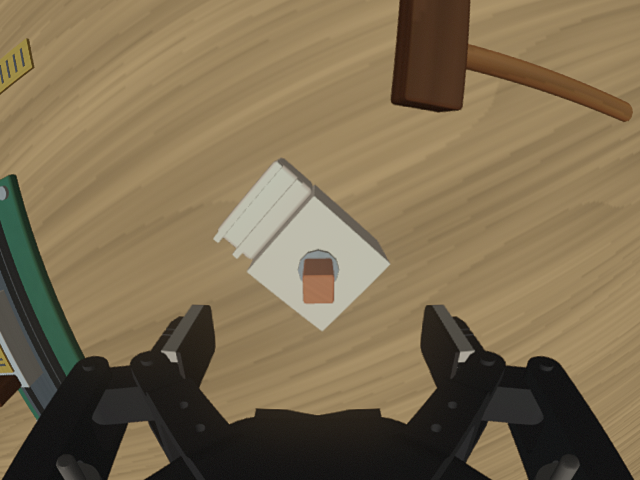

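The head's top face, at (318,289), is centred between the fingers. Going down with slow steps.

apply_moves:
  fingers: [0,0,0,0,0]
  translation:
    - [-0.2,0,1.5]
    - [0,0,1.5]
    - [0,0,1.0]
    - [0,0,0.8]
    - [0,0,0]
  rot:
    - [0.1,-0.4,0]
    - [0,0,0]
    - [0,0,0]
    - [0,0,0]
    - [0,0,0]

```text
time: 7.98
tcp_pos: [0.5073, -0.3192, 0.0829]
tool_rot: [0.002, 0.974, -0.227, 0.007]
contact_force: [-1.1, -0.3, -0.5]
finger_gap: 0.0857
```

Run:
```python
from h import *
s,M=st(); grab('wrist','w10')
d=np.array([.5037,-.3157,.072])-s['tcp_pos']; print('tool delta old est',M.T@d)
for uv in((318,300),): print(wproj(s['tcp_pos'],s['tool_rot'],[.5037,-.3157,.082]))
```

```text
t 7.98 tcp [ 0.5073 -0.3192  0.0829] yaw -26.30 zaxis [ 0.0119 -0.0064 -0.9999] F [-1.1 -0.3 -0.5] gap 0.0857
level rot [ 0.03 -0.77 -0.  ]
tool delta old est [-0.00491445 -0.00150387  0.01084534]
[[315.84657707 337.65111628]]
```

View pics/w10.png

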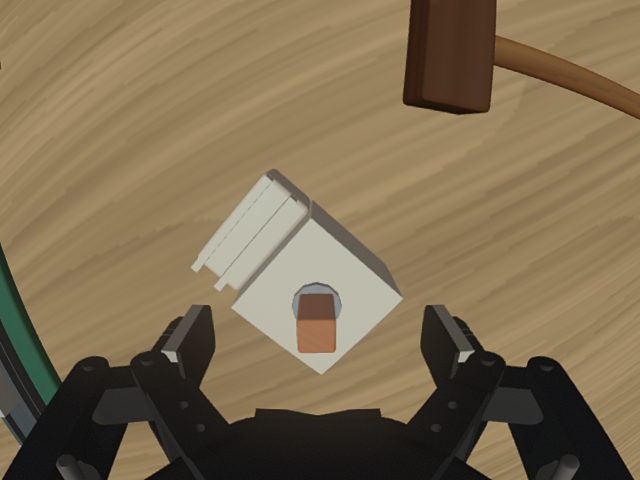

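apply_moves:
  fingers: [0,0,0,0]
  translation:
    - [-0.5,-0.1,0.4]
    - [0,0,0]
    - [0,0,0.4]
    - [0,0,0]
  rot:
    - [0,-0.8,0]
    - [0,0,0]
    - [0,0,0]
    - [0,0,0]

```text
time: 8.37
tcp_pos: [0.5042, -0.3163, 0.0769]
tool_rot: [0.0, 0.974, -0.227, 0.0]
contact_force: [-0.5, 0.2, -0.5]
finger_gap: 0.0854
```

Run:
```python
from h import *
s,M=st()
d=np.array([.5037,-.3157,.072])-s['tcp_pos']; print('tool delta old est',M.T@d)
```

```text
t 8.37 tcp [ 0.5042 -0.3163  0.0769] yaw -26.29 zaxis [ 6.e-04 -1.e-03 -1.e+00] F [-0.5  0.2 -0.5] gap 0.0854
level rot [ 0.04 -0.06  0.  ]
tool delta old est [-0.00068288 -0.00032162  0.00487355]
```

apply_moves:
  fingers: [0,0,0.6,1,1,1,1,1,1,1]
  grip_force: 50
  translation:
    - [0,0,0.4]
    - [0,0,0]
    - [0,0,0]
    - [0,0,0]
    - [0,0,0]
    - [0,0,0]
    - [0,0,0]
    - [0,0,0]
    - [0,0,0]
    - [0,0,0]
  rot:
    - [0,0,0]
    - [0,0,0]
    - [0,0,0]
    - [0,0,0]
    - [0,0,0]
    - [0,0,0]
    - [0,0,0]
    - [0,0,0]
    - [0,0,0]
    - [0,0,0]

```text
time: 9.2
tcp_pos: [0.5048, -0.3166, 0.0734]
tool_rot: [0.001, 0.974, -0.227, 0.001]
contact_force: [-0.0, 0.1, -0.1]
finger_gap: 0.015
```

Run:
```python
from h import *
s,M=st(); grab('wrist','w11')
```

```text
t 9.20 tcp [ 0.5048 -0.3166  0.0734] yaw -26.29 zaxis [ 0.0021 -0.0019 -1.    ] F [-0.   0.1 -0.1] gap 0.0150
level rot [ 0.04 -0.16 -0.  ]
```

View pics/w11.png

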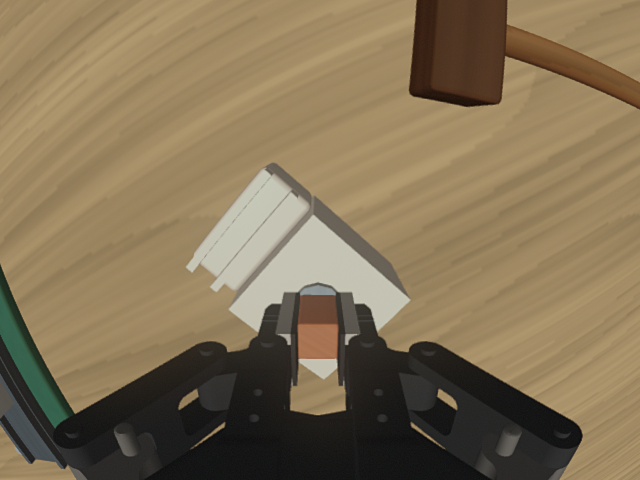

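The pin is held (gap 15 mm) and its head is centred between the pads at (318,330). Lifting.

apply_moves:
  fingers: [1,1,1,1,1,1,1]
  translation:
    - [0,0,-0.5]
    - [0,0,-2.0]
    - [0,0,-3.0]
    - [0,0,-3.0]
    - [0,0,-3.0]
    - [0,0,0]
    - [0,0,0]
  rot:
    - [0,0,0]
    - [0,0,0]
    - [0,0,0]
    - [0,0,0]
    - [0,0,0]
    - [0,0,0]
    - [0,0,0]

```text
time: 9.83
tcp_pos: [0.5039, -0.3164, 0.193]
tool_rot: [0.0, 0.974, -0.227, 0.0]
contact_force: [-0.2, 0.2, -2.9]
finger_gap: 0.0144
```

Run:
```python
from h import *
f=np.load('pics/w11.npz')
for uv in ((318,324),(318,358)):
    w=wplane(f['tcp'],f['q'],uv,.082)[0]; print('tool',quat(f['q']).inv().apply(w-f['tcp']))
f=np.load('pics/w6.npz'); print('hole',wplane(f['tcp'],f['q'],(318.1,104.2),.068))
s,M=st(); grab('wrist','w12')
h=wplane(f['tcp'],f['q'],(318.1,104.2),.068)[0]
print('to hole',h-s['tcp_pos'],M.T@(h-s['tcp_pos']))
```

```text
tool [ 0.00693081 -0.00063991 -0.00854958]
tool [-0.00832496 -0.00064429 -0.0085912 ]
hole [[ 0.63446085 -0.03921582  0.068     ]]
t 9.83 tcp [ 0.5039 -0.3164  0.193 ] yaw -26.29 zaxis [ 5.e-04 -1.e-03 -1.e+00] F [-0.2  0.2 -2.9] gap 0.0144
level rot [ 0.04 -0.05 -0.  ]
to hole [ 0.13057793  0.27716558 -0.12499138] [-0.00579902 -0.30641277  0.12478696]
```

View pics/w12.png

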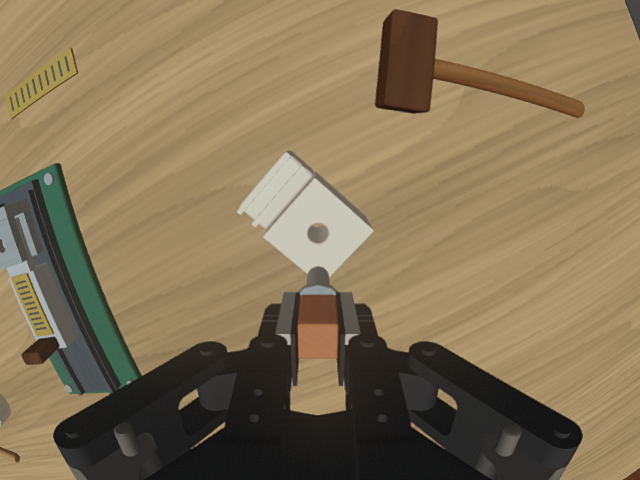

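The pin is upright in the jaws with its nose at (318,272), and the rest hole at (318,232) is empty. I'll carry it to a viewing pose about 6 cm short of the yoke hole.

apply_moves:
  fingers: [1,1,1,1,1,1,1,1,1,1]
  translation:
    - [-0.6,-3.5,0]
    - [-0.6,-3.8,0]
    - [-0.7,-3.8,0]
    - [-0.7,-3.8,0]
    - [-0.7,-3.8,0]
    - [-0.7,-3.8,0]
    - [-0.7,-3.8,0]
    - [-0.7,-3.8,0]
    - [0,0,0]
    - [0,0,0]
  rot:
    - [0,0,0]
    - [0,0,0]
    - [0,0,0]
    - [0,0,0]
    - [0,0,0]
    - [0,0,0]
    - [0,0,0]
    - [0,0,0]
    - [0,0,0]
    - [0,0,0]

```text
time: 10.72
tcp_pos: [0.5873, -0.0132, 0.1816]
tool_rot: [0.002, 0.973, -0.232, -0.006]
contact_force: [-0.5, -1.8, -1.6]
finger_gap: 0.0151
```

Run:
```python
from h import *
s,M=st(); p,_=grab('wrist','w13'); print(s['qpos'].round(2))
h=np.array([.6345,-.0392,.068]); print('hole px',wproj(s['tcp_pos'],s['tool_rot'],h)); d=M.T@(h-s['tcp_pos']); print(d)
```

```text
t 10.72 tcp [ 0.5873 -0.0132  0.1816] yaw -26.78 zaxis [-1.330e-02 -5.000e-04 -9.999e-01] F [-0.5 -1.8 -1.6] gap 0.0151
level rot [0.37 0.67 0.  ]
[ 0.21  0.37 -0.32  1.55  0.12  1.26 -2.16]
hole px [[320.51736301 162.58096336]]
[0.05519203 0.00116717 0.11295274]
```

View pics/w13.png

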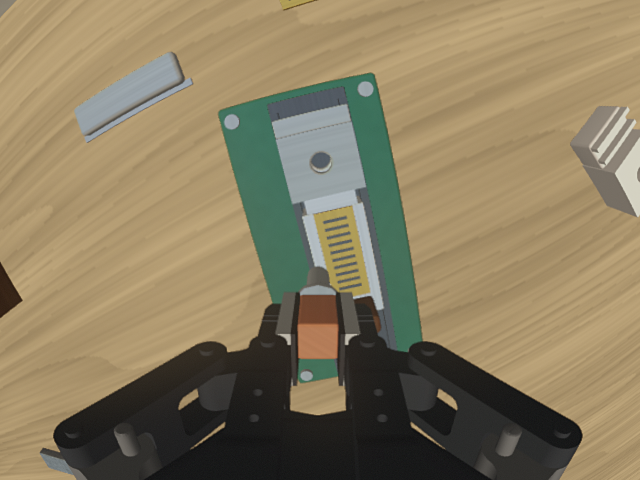

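The hole is at (320.5,161.5), within 1 px of the prediction, so the estimate holds. Moving over it.

apply_moves:
  fingers: [1,1,1,1,1]
  translation:
    - [2.8,0.1,0.5]
    - [2.8,0.1,0.5]
    - [0,0,1.0]
    - [0,0,0]
    - [0,0,0]
  rot:
    - [0.4,0.7,0]
    - [0,0,0]
    - [0,0,0]
    - [0,0,0]
    - [0,0,0]

```text
time: 11.18
tcp_pos: [0.6353, -0.044, 0.1572]
tool_rot: [0.0, 0.973, -0.232, -0.002]
contact_force: [-0.2, -1.2, -1.1]
finger_gap: 0.0148
```

```bash
cat >> h.py <<'E'
HOLE=np.array([.6345,-.0392,.068])
def rel():
    s,M=st(); d=HOLE-s['tcp_pos']; d=M.T@np.array([d[0],d[1],0]); print('move cm x %.2f y %.2f'%((d[0]+.0007)*100,(d[1]+.0006)*100),'collar above ear mm %.1f'%((s['tcp_pos'][2]-.0234-.068)*1e3))
    return s,M
E
python3 - <<'E'
from h import *
s,M=rel(); p,_=grab('wrist','w14')
E
```

```text
t 11.18 tcp [ 0.6353 -0.044   0.1572] yaw -26.86 zaxis [-4.3e-03  3.0e-04 -1.0e+00] F [-0.2 -1.2 -1.1] gap 0.0148
level rot [0.1  0.23 0.  ]
move cm x -0.22 y -0.33 collar above ear mm 65.8
```

View pics/w14.png

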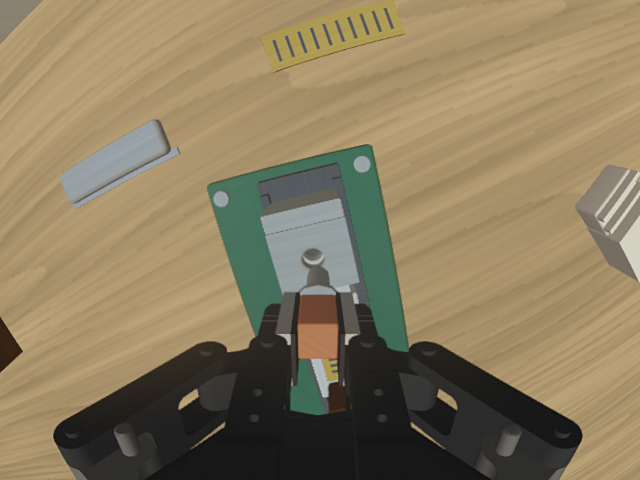

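The hole is at (312,258) and the pin's nose is just in front of it at (317,272). I'll correct x by -2 mm and y by -3 mm, then come down.

apply_moves:
  fingers: [1,1,1,1]
  translation:
    - [-0.2,-0.35,0]
    - [0,0,1.0]
    - [0,0,0.6]
    - [0,0,0]
  rot:
    - [0.1,0.2,0]
    - [0,0,0]
    - [0,0,0]
    - [0,0,0]

```text
time: 11.57
tcp_pos: [0.6335, -0.0395, 0.1414]
tool_rot: [-0.0, 0.973, -0.232, 0.0]
contact_force: [0.4, -0.3, -1.6]
finger_gap: 0.0146
```

Run:
```python
from h import *
s,M=rel(); p,_=grab('wrist','w15')
f=p
cv2.imwrite('pics/c15.png',cv2.resize(p[170:330,230:410],None,fx=4,fy=3.7,interpolation=cv2.INTER_CUBIC)[:,:,::-1])
```

```text
t 11.57 tcp [ 0.6335 -0.0395  0.1414] yaw -26.88 zaxis [ 8.e-04  2.e-04 -1.e+00] F [ 0.4 -0.3 -1.6] gap 0.0146
level rot [-0.03 -0.04  0.  ]
move cm x 0.14 y -0.01 collar above ear mm 50.0
```

View pics/c15.png

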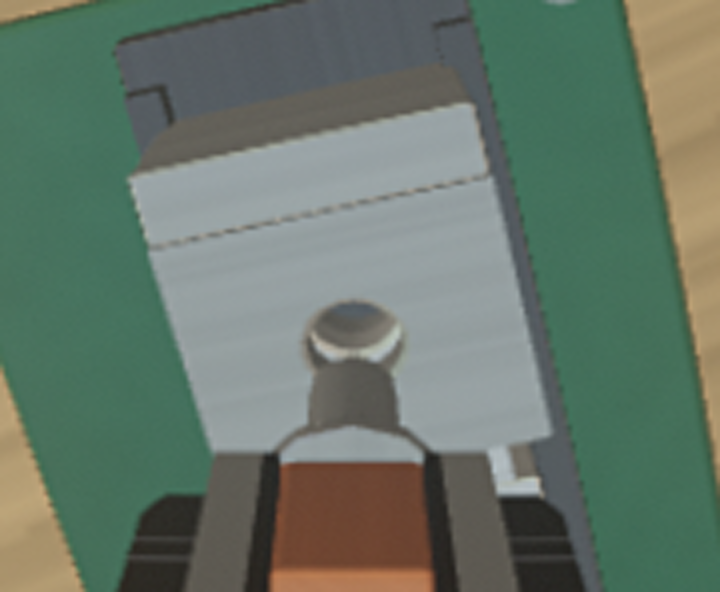

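The nose is centred sideways on the hole, about 11 mm above the ear. I'll add 1.4 mm in x and lower.

apply_moves:
  fingers: [1,1,1,1]
  translation:
    - [0.15,0,0.3]
    - [0,0,0.3]
    - [0,0,0.2]
    - [0,0,0]
  rot:
    - [0,0,0]
    - [0,0,0]
    - [0,0,0]
    - [0,0,0]

```text
time: 11.95
tcp_pos: [0.6352, -0.0397, 0.1336]
tool_rot: [-0.0, 0.973, -0.232, 0.001]
contact_force: [-0.5, -0.2, -1.3]
finger_gap: 0.0149
```

Run:
```python
from h import *
s,M=rel(); p,_=grab('wrist','w16')
f=p
cv2.imwrite('pics/c16.png',cv2.resize(p[170:330,230:410],None,fx=4,fy=3.7,interpolation=cv2.INTER_CUBIC)[:,:,::-1])
```

```text
t 11.95 tcp [ 0.6352 -0.0397  0.1336] yaw -26.83 zaxis [ 1.7e-03  1.0e-04 -1.0e+00] F [-0.5 -0.2 -1.3] gap 0.0149
level rot [-0.05 -0.09  0.  ]
move cm x -0.02 y 0.04 collar above ear mm 42.2
```

View pics/c16.png

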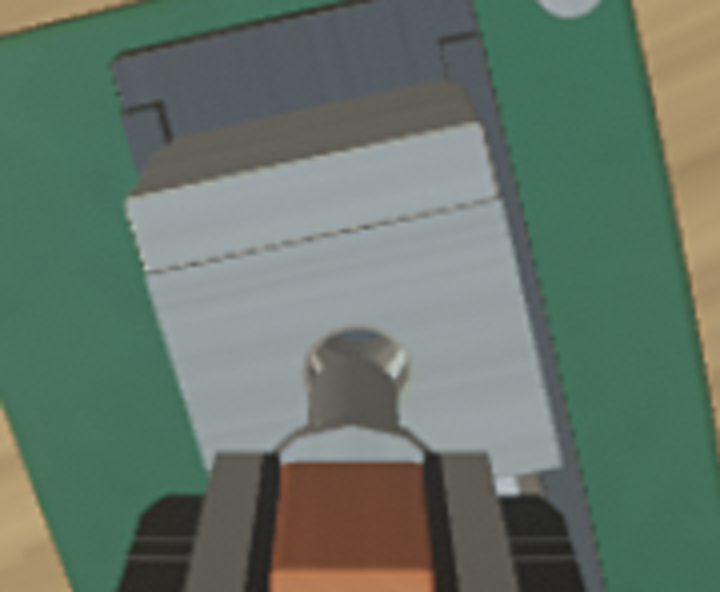

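The nose looks set to enter the hole (hole column 358, nose 354 in the crop, about 0.5 mm off). Lowering in 2 mm steps while watching the force.

apply_moves:
  fingers: [1,1,1,1]
  translation:
    - [0,0.05,0.2]
    - [0,0,0.2]
    - [0,0,0.2]
    - [0,0,0]
  rot:
    - [0,0,0]
    - [0,0,0]
    - [0,0,0]
    - [0,0,0]

```text
time: 12.33
tcp_pos: [0.6354, -0.0403, 0.1277]
tool_rot: [-0.0, 0.973, -0.232, 0.001]
contact_force: [-0.4, -0.7, -0.4]
finger_gap: 0.015
```

Run:
```python
from h import *
s,M=rel()
```

```text
t 12.33 tcp [ 0.6354 -0.0403  0.1277] yaw -26.84 zaxis [ 0.0027 -0.     -1.    ] F [-0.4 -0.7 -0.4] gap 0.0150
level rot [-0.07 -0.14 -0.  ]
move cm x -0.06 y -0.00 collar above ear mm 36.3
```

The nose is 2.7 mm below the ear's top with no force, so it has entered the hole.

apply_moves:
  fingers: [1,1,1,1]
  translation:
    - [-0.05,0,0.2]
    - [0,0,0.2]
    - [0,0,0.2]
    - [0,0,0.2]
  rot:
    - [0,-0.1,0]
    - [0,0,0]
    - [0,0,0]
    - [0,0,0]

```text
time: 12.67
tcp_pos: [0.6351, -0.0401, 0.1193]
tool_rot: [-0.001, 0.973, -0.232, 0.001]
contact_force: [-0.3, -0.7, -1.4]
finger_gap: 0.0151
```

Run:
```python
from h import *
s,M=rel()
```

```text
t 12.67 tcp [ 0.6351 -0.0401  0.1193] yaw -26.84 zaxis [ 1.7e-03  9.0e-04 -1.0e+00] F [-0.3 -0.7 -1.4] gap 0.0151
level rot [-0.09 -0.07  0.  ]
move cm x -0.03 y 0.01 collar above ear mm 27.9
```

apply_moves:
  fingers: [1,1,1]
  translation:
    - [0,0,0.2]
    - [0,0,0.2]
    - [0,0,0]
  rot:
    - [-0.1,-0.1,0]
    - [0,0,0]
    - [0,0,0]

```text
time: 12.92
tcp_pos: [0.6357, -0.0403, 0.1152]
tool_rot: [0.0, 0.973, -0.232, 0.0]
contact_force: [0.4, -0.9, -1.7]
finger_gap: 0.0147
```

Run:
```python
from h import *
s,M=rel()
```

```text
t 12.92 tcp [ 0.6357 -0.0403  0.1152] yaw -26.85 zaxis [ 6.e-04 -3.e-04 -1.e+00] F [ 0.4 -0.9 -1.7] gap 0.0147
level rot [-0.   -0.04  0.  ]
move cm x -0.09 y 0.02 collar above ear mm 23.8
```

apply_moves:
  fingers: [1,1,1,1]
  translation:
    - [0,0,0.2]
    - [0,0,0.2]
    - [0,0,0.2]
    - [0,0,0]
  rot:
    - [0,0,0]
    - [0,0,0]
    - [0,0,0]
    - [0,0,0]

```text
time: 13.25
tcp_pos: [0.6357, -0.0404, 0.1082]
tool_rot: [0.0, 0.973, -0.232, 0.0]
contact_force: [0.3, -0.0, -1.7]
finger_gap: 0.0149
```

Run:
```python
from h import *
s,M=rel()
```

```text
t 13.25 tcp [ 0.6357 -0.0404  0.1082] yaw -26.86 zaxis [ 3.e-04 -3.e-04 -1.e+00] F [ 0.3 -0.  -1.7] gap 0.0149
level rot [ 0.01 -0.02  0.  ]
move cm x -0.09 y 0.01 collar above ear mm 16.8
```

apply_moves:
  fingers: [1,1,1]
  translation:
    - [0,0,0.2]
    - [0,0,0.2]
    - [0,0,0]
  rot:
    - [0,0,0]
    - [0,0,0]
    - [0,0,0]

```text
time: 13.5
tcp_pos: [0.6357, -0.0404, 0.1037]
tool_rot: [0.0, 0.973, -0.232, 0.0]
contact_force: [0.6, 0.0, -1.5]
finger_gap: 0.0148
```

Run:
```python
from h import *
s,M=rel()
```

```text
t 13.50 tcp [ 0.6357 -0.0404  0.1037] yaw -26.86 zaxis [ 3.e-04 -3.e-04 -1.e+00] F [ 0.6  0.  -1.5] gap 0.0148
level rot [ 0.01 -0.02 -0.  ]
move cm x -0.09 y 0.00 collar above ear mm 12.3
```

The nose is now in the lower ear (2.7 mm) with no resistance.

apply_moves:
  fingers: [1,1,1,1,1]
  translation:
    - [0,0,0.2]
    - [0,0,0.2]
    - [0,0,0.2]
    - [0,0,0.2]
    - [0,0,0]
  rot:
    - [0,0,0]
    - [0,0,0]
    - [0,0,0]
    - [0,0,0]
    - [0,0,0]

```text
time: 13.92
tcp_pos: [0.6357, -0.0404, 0.0948]
tool_rot: [0.0, 0.973, -0.232, 0.0]
contact_force: [1.0, -0.1, -0.9]
finger_gap: 0.0147
```

Run:
```python
from h import *
s,M=rel()
```

```text
t 13.92 tcp [ 0.6357 -0.0404  0.0948] yaw -26.85 zaxis [ 3.e-04 -3.e-04 -1.e+00] F [ 1.  -0.1 -0.9] gap 0.0147
level rot [ 0.01 -0.02  0.  ]
move cm x -0.09 y 0.01 collar above ear mm 3.4
```

apply_moves:
  fingers: [1,1,1]
  translation:
    - [0,0,0.15]
    - [0,0,0.15]
    - [0,0,0]
  rot:
    - [0,0,0]
    - [0,0,0]
    - [0,0,0]

```text
time: 14.17
tcp_pos: [0.6357, -0.0404, 0.0915]
tool_rot: [0.0, 0.973, -0.232, 0.0]
contact_force: [0.7, -0.1, -1.8]
finger_gap: 0.0149
```

Run:
```python
from h import *
s,M=rel()
```

```text
t 14.17 tcp [ 0.6357 -0.0404  0.0915] yaw -26.86 zaxis [ 3.e-04 -3.e-04 -1.e+00] F [ 0.7 -0.1 -1.8] gap 0.0149
level rot [ 0.01 -0.02  0.  ]
move cm x -0.09 y 0.01 collar above ear mm 0.1
```

apply_moves:
  fingers: [1,1]
  translation:
    - [0,0,0.1]
    - [0,0,0]
  rot:
    - [0,0,0]
    - [0,0,0]

```text
time: 14.33
tcp_pos: [0.6359, -0.0404, 0.0915]
tool_rot: [0.0, 0.973, -0.232, 0.001]
contact_force: [0.6, 0.9, -1.4]
finger_gap: 0.0151
```

Run:
```python
from h import *
s,M=rel()
grab('wrist','w17')
```

```text
t 14.33 tcp [ 0.6359 -0.0404  0.0915] yaw -26.86 zaxis [ 1.e-03 -4.e-04 -1.e+00] F [ 0.6  0.9 -1.4] gap 0.0151
level rot [-0.   -0.06  0.  ]
move cm x -0.11 y 0.02 collar above ear mm 0.1
```

View pics/w17.png

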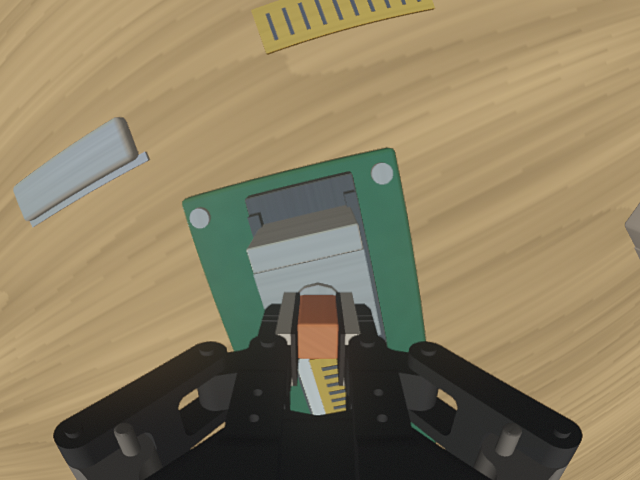

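1 mm more of command gave no motion, so the collar is down on the ear at the expected height. Letting go.

apply_moves:
  fingers: [0.6,0.5,0.4,0.2,0,0,0,0,0,0]
  translation:
    - [0,0,0]
    - [0,0,0]
    - [0,0,0]
    - [0,0,0]
    - [0,0,0]
    - [0,0,0]
    - [0,0,-1.5]
    - [0,0,-3.0]
    - [0,0,-3.0]
    - [0,0,0]
  rot:
    - [0,0,0]
    - [0,0,0]
    - [0,0,0]
    - [0,0,0]
    - [0,0,0]
    - [0,0,0]
    - [0,0,0]
    - [0,0,0]
    - [0,0,0]
    - [0,0,0]

```text
time: 15.22
tcp_pos: [0.6341, -0.04, 0.1662]
tool_rot: [0.0, 0.973, -0.232, -0.003]
contact_force: [1.1, 0.1, 1.2]
finger_gap: 0.0854
```

apply_moves:
  fingers: [0,0,0,0,0]
  translation:
    - [-3.0,0,-1.0]
    - [-3.0,0,-1.0]
    - [-3.0,0,0]
    - [0,0,0]
    - [0,0,0]
  rot:
    - [0,0,0]
    - [0,0,0]
    - [0,0,0]
    - [0,0,0]
    - [0,0,0]

```text
time: 15.63
tcp_pos: [0.5515, 0.0014, 0.1865]
tool_rot: [0.0, 0.973, -0.233, -0.002]
contact_force: [0.5, -1.1, 0.7]
finger_gap: 0.085
```

Run:
```python
from h import *
s,M=st()
p,_=grab('wrist','w18')
q,d=grab('scene','s18')
pinfind('w18',.100)
cv2.imwrite('pics/c18.png',np.vstack([cv2.resize(p[90:240,240:400],(640,300),interpolation=cv2.INTER_CUBIC),cv2.resize(q[200:300,240:400],(640,300),interpolation=cv2.INTER_CUBIC)])[:,:,::-1])
```

```text
t 15.63 tcp [0.5515 0.0014 0.1865] yaw -26.93 zaxis [-4.6e-03  4.0e-04 -1.0e+00] F [ 0.5 -1.1  0.7] gap 0.0850
level rot [0.1  0.24 0.  ]
[302  88  28  28 767] [315.46936115 101.45241199]
((0.6346023082733154, -0.03883071616292), (0.015284853987395763, 0.01570878177881241), 62.922908782958984)
```

View pics/w18.png

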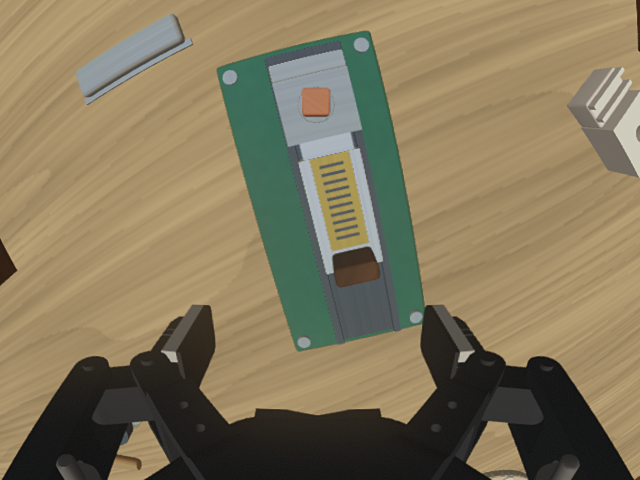

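View pics/c18.png

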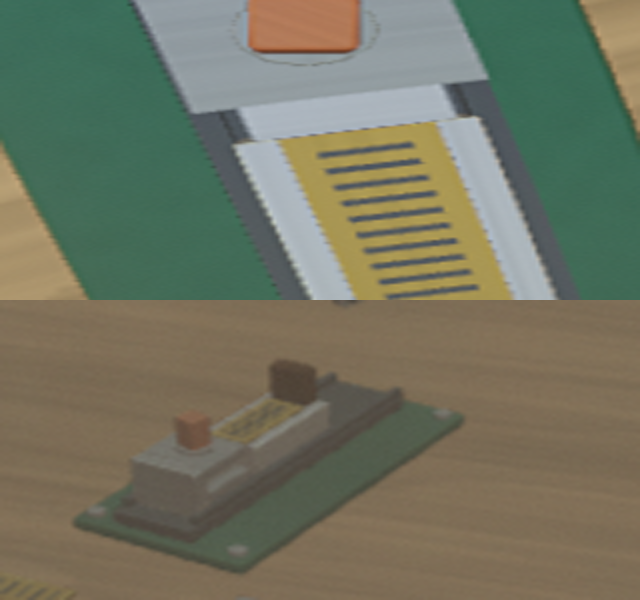

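The pin stands at (0.6346,-0.0388) with its collar flat on the upper ear. The head is at (315,101) in the wrist view and upright in the scene view. The cover and rest look untouched, and the gripper is open and clear. Handing in.

Run:
```python
from h import *
print(workorder.close_job())
```

```text
the job is handed in; nothing more can be done
None
```

The job is done and handed in: the slide is home and the clevis pin sits in the yoke with its collar on the upper ear. It took about 16 s of the 67 s allowed.

- **Slide:** I pushed the handle with closed fingers until it stopped; pushing to about 23 N moved it no further. The eye then showed through the upper ear's hole.
- **Pin:** I gripped the head at 50 N, centred it over the hole with the wrist camera, and lowered it in small steps. It went through upper ear, eye and lower ear with no resistance; readings on the pin stayed under 3 N. At the expected seating height it went no lower, and I let go.
- **Last checks:** The wrist camera puts the head at (0.6346, -0.0388), against (0.6345, -0.0392) measured for the hole. The wrist and scene pictures show the pin upright, the collar flat and the gripper clear.
- **Where checks disagreed or were missing:** The top camera placed things 3 to 5 mm from the wrist camera, so I used the wrist camera. The top view of the yoke was blocked by the arm, so it could not confirm the end state. My last pictures showed no sign of the loose items having moved, but I did not measure their positions.

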